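# Set a sampling tube into the desorber to its depth ring

## Task

Take the blue-capped steel sampling tube out of the rack and slide it, foot first, down into the copper-collared port of the white desorber block until the blue depth ring near its foot is level with the rim of the port, no deeper, and let go of it there. Leave the red and green tubes standing in the rack.

Things in the scene. Friction and masses are not known exactly. Their poses are not given: they have to be found in the camera images.
- blue_mid (a point): Centre, half-way up, of the blue tube: steel, 16 mm diameter, 130 mm long, 50 to 85 g, blue cap on its top 14 mm, blue painted ring 6 mm wide whose middle is 40 mm above the foot (25 mm below this centre). z up to the cap; at the start y lies along the row of tubes, x across. Hold it 90 to 105 mm above the foot: once in to its ring only 90 mm stand out, and fingers must clear the collar.
- port_rim (a point): Centre of the port's rim, 86 mm up, z up the upright bore; collar 38 mm wide, 16 mm above the fixed 90x90 mm block. Mouth 25 mm, narrowing in 4 mm to a 19 mm bore. Inside, 12 to 20 mm below the rim, a white stop meets the tube's foot, yields to a push of 4 N and stays where left; it goes down to 70 mm. At the right depth the foot is 40 mm below the rim, the tube's centre 25 mm above it.
- red_mid (a point): Centre, half-way up, of a like tube with red cap and ring, left in the rack. The rack is fixed, 52 mm across (x), 172 mm along the row (y), 40 mm high; three wells 50 mm apart, 30 mm deep with 1 mm side play hold the tubes upright, feet 6 mm above the worktop, rings just above the rack. Lift a tube straight up; to carry it over the others, clear their tops, 136 mm up.
- green_mid (a point): Centre, half-way up, of a like tube with green cap and ring, standing in the same rack; to be left there. Which colour stands in which well varies.
Not all that is in view belongs to the job. What is meant by the part that bears port_rim is not black, and is the smaller of those in its own colour.

How it is judged:
At the end, for the whole second after the job is handed in: The blue tube stands foot down in the port, its centre within 10 mm of the port's axis and tilted less than 0.2 rad, with the middle of its blue ring level with the rim of the port within 10 mm up or down; the red and green tubes are within 20 mm of where they stood in the rack (z of blue_mid in the frame of port_rim between 0.015 and 0.035 m and horizontal distance between blue_mid and port_rim below 0.01 m and angle between blue_mid's own z axis and vertical below 0.2 rad and distance of each of red_mid, green_mid from where it was at the start of the episode below 0.02 m); the robot touches nothing.
It also fails if it takes over 48 s, if anything falls off the work surface, if the arm or the gripper's body presses on something with over 40 N, if the wrist force passes 120 N, or if a joint passes its speed limit or range.

## Robot

A 6-joint arm with a two-finger parallel gripper is mounted at the origin on a cart in front of the work surface, level with it; the furniture and walls round the work are solid. World frame = base frame: x ahead of the robot, y to its left, z up, the work surface at z = 0. Lengths are in m, angles in rad, forces in N, time in s.
With the tool pointing down it reaches from about 0.3 to 0.775 m from the base axis. Payload 14.6 kg.
Tool frame: the origin (TCP) lies on the centre line of the jaws, within the pads' length; the fingertips stand 19 mm ahead of it and the grasp point (between the pads) is the TCP; y points along the fingers, x is the direction in which the jaws open and shut, and the axes are right-handed (so a half turn about y gives the same grasp; the last joint's range is limited). The gripper opens to 94 mm and grips with 3 to 60 N. Pads are 16 mm wide; open, the fingers measure 119 mm over their backs; the gripper's body (75 mm by 177 mm) begins 78 mm behind the grasp point.
Start: joints at [1.154, 0.3, 1.521, -0, 1.321, -0.067], TCP at [0.188, 0.517, 0.224] pointing down, gripper open.
Joint ranges: [-3.03, 3.03], [-0.79, 2.21], [0.23, 2.52], [-1.04, 4.18], [0, 3.07], [-2.55, 2.55]. Speed limits (rad/s): [2.22, 2.22, 2.57, 3.14, 3.14, 3.14].

## Interface

Orientations are given as [roll, pitch, yaw] about the fixed x, y, z axes, in that order (R = Rz(yaw) Ry(pitch) Rx(roll)).
In Python, from station import ctrl, optics gives the robot as it stands.
- The arm moves only by the tool jog_arm, never from a script. Its argument "targets" is a list of rows, each a list of 3 entries, a list of its own where there are three numbers: the finger opening in cm, from 0 to 9.4, then the shift along the tool's x, y, z in cm, then the turn about the tool's y in rad. A call has 1 to 10 rows; each row is the pose to reach, as a shift and turn from the pose commanded when the call began, along the tool's axes at that moment; what a row does not reach only later rows make up. A row lasts 1/10 s, in which the tool goes at most 50 mm and 8.59 degrees, less where a joint would pass 70% of its speed; a pose out of reach is approached as far as the arm can. A call with a gripper value outside its range is refused whole. The fingers move at their own pace and stop on an object; "grip_force" is the grip in N (left out, the last holds). Time passes only in rows, so rows that repeat a pose let the fingers close. It gives the time, the measured TCP pose, the force and the opening at its end, in the units of the state.
- ctrl.get_obs(): the state, without advancing time (a new reading comes with each control period).
- optics.camera(name): name is "scene" or "top" or "wrist"; returns a dict with "img" (400x640x3 uint8, red, green, blue), "range_z" (400x640 float32, m along the optical axis (not along the pixel's ray), 0 where there is no reading), "camera_matrix" (3x3 intrinsics, pixels), "k1" (the pictures are not rectified: a ray, as slopes to the right and down, at radius r is drawn at 1 + k1 r^2 times it, then the intrinsics apply), "world_to_cam" (4x4, takes a point from world to camera coordinates); the wrist camera has in their place "mount" (4x4, takes a point from camera to tool coordinates, whose origin is the TCP and whose axes are the tool frame's). Camera axes: x right, y up, looking along -z (the intrinsics and any distortion apply to the point x, -y, -z); pixel columns grow to the right and rows downward; lengths in m; the calibration is good to about 2 mm. A picture is of the moment at which its call begins: read the wrist's pose just before it.
- ctrl.hand_in(): hands the job in, once; it reports no verdict.
The state is a dict: "time_s": time; "qpos": joint angles; "joint_vel": joint speeds; "tau": joint torques, N m; "ee_pos": TCP position; "eef_rot": TCP orientation; "force": force on the tool from outside, world axes, zero at the start; "moment": the same for the moment, N m; "grip_width": finger opening in m.
Only numpy, scipy, OpenCV 4.12 (cv2) and the standard library are available. Lean on these libraries where they do the work, as an engineer would, in place of code of your own. Each camera call takes 0.05 s, during which the arm holds its last target. There are 200 camera calls.

## Working session

There is one attempt and no reset: what is moved stays moved. The work goes in short steps, Python scripts to look and compute and a tool call to move; the robot and the scene stay as the last step left them, time stands still between calls to the robot, and variables do not carry over. Pictures are saved under pics/ and viewed, about 8 in all and at most 12, crops included, and the job is handed in when it is done.

Besides the shell and the picture viewer there is one more tool, called after ">>>" as a command line: name --argument value ..., lists and objects as JSON in quotes. jog_arm: Moves the arm, as the interface text tells. Its arguments: {"type":"object","properties":{"targets":{"type":"array","items":{"type":"array"}},"grip_force":{"type":"number"}},"required":["targets"]}

```bash
mkdir -p pics; cat > h.py <<'E'
import numpy as np, cv2
from station import ctrl, optics
from scipy.spatial.transform import Rotation as R
def cam(name):
    o=ctrl.get_obs(); c=optics.camera(name)
    if name=="wrist":
        T=np.eye(4);T[:3,:3]=R.from_euler('xyz',o["eef_rot"]).as_matrix();T[:3,3]=o["ee_pos"]
        c["c2w"]=T@np.array(c["mount"])
    else: c["c2w"]=np.linalg.inv(c["world_to_cam"])
    return c
def slopes(c,uv):
    K=np.array(c["camera_matrix"],float)
    return cv2.undistortPoints(np.array(uv,float).reshape(-1,1,2),K,np.array([c["k1"],0,0,0,0.])).reshape(-1,2)
def ray(c,uv):
    s=slopes(c,uv); d=np.c_[s[:,0],-s[:,1],-np.ones(len(s))]@c["c2w"][:3,:3].T
    return c["c2w"][:3,3],d
def onplane(c,uv,z):
    o,d=ray(c,uv); return o+d*((z-o[2])/d[:,2])[:,None]
def depthpts(c,uv):
    o,d=ray(c,uv); uv=np.array(uv,int).reshape(-1,2); return o+d*c["range_z"][uv[:,1],uv[:,0]][:,None]
def save(c,n,crop=None,s=1):
    im=c["img"][:,:,::-1]
    if crop: u0,v0,u1,v1=crop; im=im[v0:v1,u0:u1]
    cv2.imwrite(f"pics/{n}.png",cv2.resize(im,None,fx=s,fy=s,interpolation=cv2.INTER_CUBIC))
E
python3 - <<'E'
from h import *
print(ctrl.get_obs())
ims=[]
for n in("scene","top"):
    c=cam(n); save(c,n+"0"); np.savez(n+"0.npz",**c); print(n,c["k1"],c["c2w"][:3,3].round(3),np.array(c["camera_matrix"]).round(1).tolist())
E
```

```text
{'time_s': 0.0, 'qpos': array([ 1.15440090e+00,  3.00432463e-01,  1.52163104e+00, -1.82944966e-05,
        1.32069994e+00, -6.66046831e-02]), 'joint_vel': array([ 5.43382080e-04,  5.04262502e-05,  6.00630781e-04, -2.16716552e-04,
       -2.65430291e-04,  1.90999659e-04]), 'tau': array([ 1.95112414e-03, -5.31812847e+01, -3.52731800e+01,  7.09411665e-02,
        2.43060436e-02, -8.87274109e-05]), 'ee_pos': array([0.18838899, 0.51645121, 0.22388638]), 'eef_rot': array([-1.57073609e+00,  1.16936975e-03,  1.22101016e+00]), 'force': array([ 0.1740833 , -0.37466825, -0.51574681]), 'moment': array([-0.0402613 ,  0.01216669, -0.00699386]), 'grip_width': 0.09396432500713511}
scene 0.02686947786049757 [ 0.044 -0.619  0.653] [[449.2, 0.0, 315.4], [0.0, 449.2, 203.7], [0.0, 0.0, 1.0]]
top -0.13777628524029326 [0.353 0.072 1.29 ] [[518.3, 0.0, 319.0], [0.0, 518.3, 195.4], [0.0, 0.0, 1.0]]
```

View pics/scene0.png

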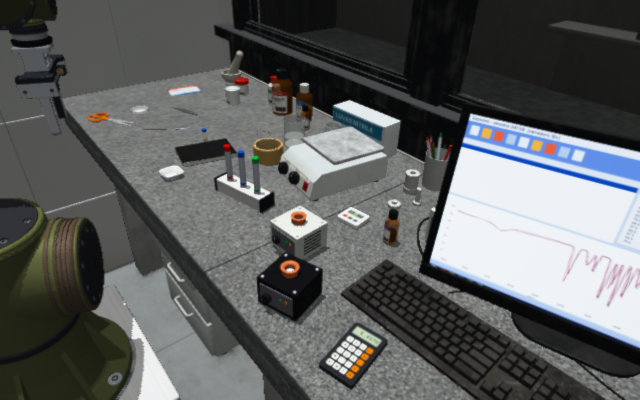

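View pics/top0.png

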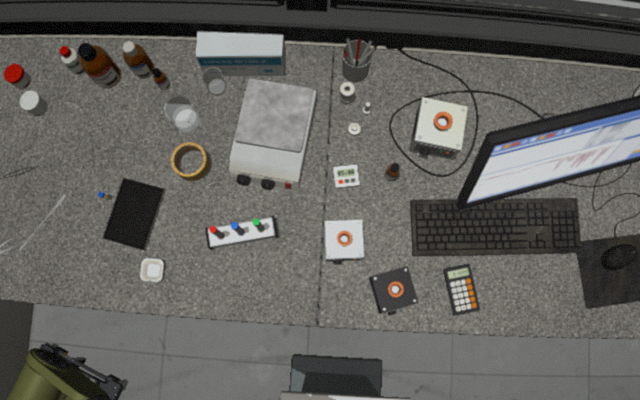

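The scene and top views show three copper-collared blocks: small white at top (344,239), large white at (440,125) and black at (395,290). The small white one fits because it is not black and is the smaller of the two white ones. The rack holds red (213,230), blue (235,227) and green (257,224). Next I'll measure and confirm in a crop.

```bash
python3 - <<'E'
from h import *
for n,box in(("top",(200,205,285,255)),("scene",(200,130,290,215))):
    c=dict(np.load(n+"0.npz")); u0,v0,u1,v1=box
    hsv=cv2.cvtColor(c["img"],cv2.COLOR_RGB2HSV)
    for nm,lo,hi in(("red",0,8),("green",50,85),("blue",100,125)):
        m=cv2.inRange(hsv,(lo,120,50),(hi,255,255)); 
        if nm=="red": m|=cv2.inRange(hsv,(172,120,50),(180,255,255))
        mm=np.zeros_like(m); mm[v0:v1,u0:u1]=m[v0:v1,u0:u1]
        k,l,st,ce=cv2.connectedComponentsWithStats(mm)
        for i in range(1,k):
            if st[i,4]>5:
                p=ce[i]; v,u=np.nonzero(l==i); dp=depthpts(c,np.c_[u,v])
                print(n,nm,p.round(1),st[i].tolist(),"z129",onplane(c,p,.129)[0].round(4),"z136",onplane(c,p,.136)[0].round(4),"depth",np.median(dp,0).round(4),"maxz",dp[:,2].max().round(3))
    # copper collars
    m=cv2.inRange(hsv,(4,120,90),(18,255,255)); k,l,st,ce=cv2.connectedComponentsWithStats(m)
    for i in range(1,k):
        if st[i,4]>60:
            v,u=np.nonzero(l==i); dp=depthpts(c,np.c_[u,v])
            h,w=st[i,3],st[i,2]; bc=st[i,:2]+(st[i,2:4]-1)/2
            top=dp[dp[:,2]>.083]; 
            print(n,"cop",ce[i].round(1),bc,st[i].tolist(),"rim86",onplane(c,ce[i],.086)[0].round(4),onplane(c,bc,.086)[0].round(4),"depth",np.median(dp,0).round(4), (top.min(0)+top.max(0))/2 if len(top) else '')
a=dict(np.load("top0.npz"));save(a,"crop_top",(190,90,480,320),2.7)
E
```

```text
top red [212.8 229. ] [209, 226, 8, 7, 42] z129 [0.5162 0.3294 0.129 ] z136 [0.5152 0.3279 0.136 ] depth [0.515  0.3276 0.1358] maxz 1.29
top green [255.9 221.7] [253, 219, 7, 7, 38] z129 [0.5392 0.2323 0.129 ] z136 [0.5381 0.2313 0.136 ] depth [0.5379 0.2311 0.1368] maxz 0.142
top blue [234.2 225.2] [231, 222, 7, 8, 41] z129 [0.5281 0.281  0.129 ] z136 [0.5271 0.2798 0.136 ] depth [0.5273 0.2801 0.1375] maxz 0.141
top cop [443.1 120.3] [442.5 120.5] [434, 112, 18, 18, 170] rim86 [ 0.8281 -0.2026  0.086 ] [ 0.8274 -0.2011  0.086 ] depth [ 0.8202 -0.1978  0.1103] [ 0.81763775 -0.1964087   0.10873986]
top cop [344.4 237.5] [344.5 238. ] [338, 231, 14, 15, 95] rim86 [0.5216 0.0277 0.086 ] [0.5204 0.0275 0.086 ] depth [0.5234 0.0272 0.0861] [0.44528712 0.04217974 0.68672867]
top cop [471.  292.7] [471. 293.] [466, 278, 11, 31, 147] rim86 [ 0.4093 -0.2729  0.086 ] [ 0.4085 -0.273   0.086 ] depth [ 0.4122 -0.2945  0.0118] 
top cop [395.7 288.5] [395.5 288.5] [388, 281, 16, 16, 142] rim86 [ 0.4101 -0.0965  0.086 ] [ 0.4101 -0.0961  0.086 ] depth [ 0.4102 -0.0973  0.0856] [ 0.41005405 -0.096
[... 1190 characters left out ...]
4, 10, 10, 67] rim86 [ 1.2903 -0.1281  0.086 ] [ 1.2894 -0.1276  0.086 ] depth [ 0.7099 -0.3565  0.3499] [ 0.70959839 -0.35672636  0.35009574]
scene cop [298.1 216.2] [298.  216.5] [291, 212, 15, 10, 114] rim86 [0.5191 0.0286 0.086 ] [0.5182 0.0279 0.086 ] depth [0.5212 0.0325 0.0856] [0.5187361  0.02880705 0.08686357]
scene cop [289.6 266.4] [289.5 267. ] [280, 260, 20, 15, 190] rim86 [ 0.4093 -0.0936  0.086 ] [ 0.4081 -0.0949  0.086 ] depth [ 0.4115 -0.0912  0.0864] [ 0.40898027 -0.09388355  0.086564  ]
scene cop [359.4 362.5] [359.  362.5] [345, 347, 29, 32, 271] rim86 [ 0.3688 -0.3298  0.086 ] [ 0.3682 -0.3295  0.086 ] depth [ 0.4118 -0.292   0.012 ] [ 0.04367485 -0.61894321  0.65310928]
```

View pics/crop_top.png

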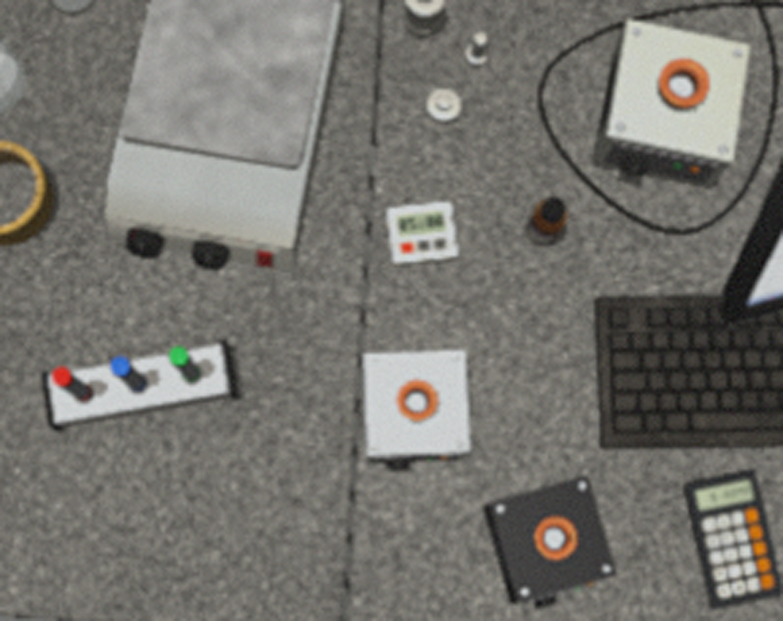

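The crop confirms it. The small white block with collar at (344,238) is about 90 mm square, its rim is at about (0.520, 0.028), and the two views agree within 2 mm. The other white block is bigger and 110 mm tall, out of reach. Blue is the middle tube at about (0.527, 0.280), and the row needs tool yaw 0.233. I'll move above it and look with the wrist camera.

>>> jog_arm --targets '[[9.4, [-1, -0.4, -4], 0.1], [9.4, [-2.1, -0.8, -8], 0.2], [9.4, [-3.1, -1.2, -12], 0.3], [9.4, [-4.2, -1.6, -16], 0.4], [9.4, [-5.2, -2, -20], 0.5], [9.4, [-6.3, -2.4, -24], 0.6], [9.4, [-7.3, -2.8, -28], 0.7], [9.4, [-8.4, -3.2, -32], 0.8], [9.4, [-9.4, -3.6, -36], 0.9], [9.4, [-10.5, -3.6, -39.9], 0.988]]'

```text
time_s: 1.1
ee_pos: [0.5287, 0.2801, 0.2607]
eef_rot: [-1.571, -0.0, 0.229]
force: [0.7, -0.2, -0.8]
grip_width: 0.0943
```

>>> jog_arm --targets '[[9.4, [0, 0, 0], 0], [9.4, [0, 0, 0], 0], [9.4, [0, 0, 0], 0]]'

```text
time_s: 1.4
ee_pos: [0.5266, 0.2819, 0.2603]
eef_rot: [-1.571, 0.0, 0.235]
force: [0.5, -0.1, -0.0]
grip_width: 0.0938
```

```bash
python3 - <<'E'
from h import *
o=ctrl.get_obs(); print(o["time_s"],o["ee_pos"],o["eef_rot"],o["force"],o["qpos"])
c=cam("wrist"); np.savez("w1.npz",**c); save(c,"w1"); print(c["c2w"].round(3))
E
```

```text
1.4 [0.52660145 0.28194015 0.26029939] [-1.57072128e+00  4.82316000e-04  2.34640880e-01] [ 0.46826447 -0.05005179 -0.02884004] [4.30179584e-01 3.83759440e-01 1.32627221e+00 1.68952057e-04
 1.43201955e+00 1.95515312e-01]
[[ 0.973 -0.226 -0.055  0.51 ]
 [ 0.233  0.943  0.238  0.35 ]
 [-0.002 -0.245  0.97   0.42 ]
 [ 0.     0.     0.     1.   ]]
```

View pics/w1.png

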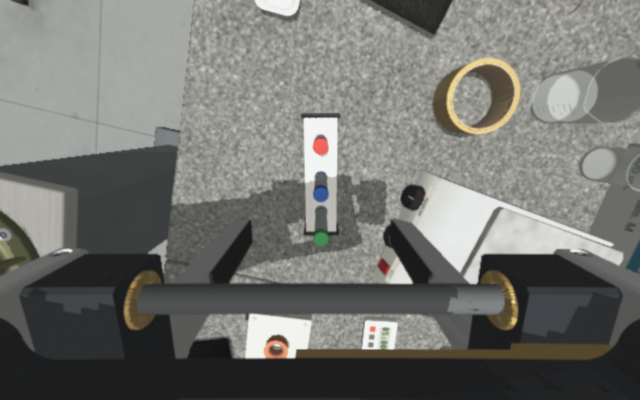

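The wrist view shows the row upright in the picture, with red (321,146), blue (320,193) and green (321,238), and the jaws straddling it. I'll measure blue here.

```bash
python3 - <<'E'
from h import *
c=dict(np.load("w1.npz")); hsv=cv2.cvtColor(c["img"],cv2.COLOR_RGB2HSV)
for nm,lo,hi in(("red",0,8),("green",50,85),("blue",100,125)):
    m=cv2.inRange(hsv,(lo,120,40),(hi,255,255)); m[:, :290]=0; m[:,350:]=0; m[:130]=0; m[255:]=0
    k,l,st,ce=cv2.connectedComponentsWithStats(m)
    for i in range(1,k):
        if st[i,4]>30:
            v,u=np.nonzero(l==i); dp=depthpts(c,np.c_[u,v]); t=dp[abs(dp[:,2]-.136)<.004]
            print(nm,ce[i].round(1),st[i].tolist(),onplane(c,ce[i],.134)[0].round(4),"depthtop",len(t),t.mean(0).round(4),t.min(0).round(3),t.max(0).round(3))
E
```

```text
red [320.2 145.7] [313, 138, 15, 16, 190] [0.5145 0.3293 0.134 ] depthtop 190 [0.5145 0.3294 0.1361] [0.507 0.322 0.134] [0.522 0.337 0.139]
green [320.8 237.1] [314, 230, 14, 15, 166] [0.5381 0.2332 0.134 ] depthtop 157 [0.5381 0.2335 0.1359] [0.531 0.225 0.132] [0.545 0.24  0.138]
blue [320.3 193.2] [314, 186, 14, 15, 173] [0.5261 0.2813 0.134 ] depthtop 167 [0.5261 0.2815 0.136 ] [0.519 0.274 0.132] [0.533 0.289 0.137]
```

Three views agree on blue at about (0.526, 0.281), cap top 136 mm, spacing 49 mm. The TCP is already centred, so I'll go straight down 15.7 cm to z = 0.103, which is 97 mm above the foot.

>>> jog_arm --targets '[[6, [0, 0, 0], 0], [6, [0, 0, 0], 0], [6, [0, 2.5, 0], 0], [6, [0, 5, 0], 0], [6, [0, 7.5, 0], 0], [6, [0, 10, 0], 0], [6, [0, 12, 0], 0], [6, [0, 14, 0], 0], [6, [0, 15.2, 0], 0], [6, [0, 15.7, 0], 0]]'

```text
time_s: 2.45
ee_pos: [0.5269, 0.2814, 0.1025]
eef_rot: [-1.571, 0.001, 0.233]
force: [0.1, 0.1, -0.3]
grip_width: 0.0598
```

>>> jog_arm --targets '[[6, [0, 0, 0], 0], [1, [0, 0, 0], 0], [1, [0, 0, 0], 0], [1, [0, 0, 0], 0], [1, [0, 0, 0], 0], [1, [0, 0, 0], 0], [1, [0, 0, 0], 0], [1, [0, 0, 0], 0], [1, [0, 0, 0], 0], [1, [0, 0, 0], 0]]' --grip_force 25

```text
time_s: 3.45
ee_pos: [0.5274, 0.2813, 0.1035]
eef_rot: [-1.571, -0.0, 0.233]
force: [0.5, 0.1, 0.3]
grip_width: 0.0156
```

>>> jog_arm --targets '[[1, [0, -1, 0], 0], [1, [0, -2, 0], 0], [1, [0, -3, 0], 0], [1, [0, -4.5, 0], 0], [1, [0, -6.5, 0], 0], [1, [0, -8.5, 0], 0], [1, [0, -10.5, 0], 0], [1, [0, -12.5, 0], 0], [1, [0, -14, 0], 0], [1, [0, -15, 0], 0]]'

```text
time_s: 4.45
ee_pos: [0.5275, 0.2814, 0.2558]
eef_rot: [-1.57, -0.002, 0.233]
force: [-0.0, 0.4, -1.0]
grip_width: 0.0154
```

>>> jog_arm --targets '[[1, [0, 0, 0], 0], [1, [0, 0, 0], 0], [1, [0, 0, 0], 0]]'

```text
time_s: 4.75
ee_pos: [0.5271, 0.2812, 0.2526]
eef_rot: [-1.571, 0.001, 0.233]
force: [1.0, -0.0, -0.7]
grip_width: 0.0155
```

```bash
python3 - <<'E'
from h import *
o=ctrl.get_obs(); print(o["time_s"],o["ee_pos"],o["eef_rot"],o["force"],o["grip_width"])
yaw=o["eef_rot"][2]; d=np.array([.520,.028])-o["ee_pos"][:2]
print("tool x,z cm",100*d@[np.cos(yaw),np.sin(yaw)],100*d@[-np.sin(yaw),np.cos(yaw)])
c=cam("scene"); save(c,"s1",(180,60,330,270),2.8)
E
```

```text
4.75 [0.52709054 0.28118558 0.25255755] [-1.57109334e+00  1.43089735e-03  2.32968833e-01] [ 1.01771709 -0.04680385 -0.67294501] 0.015458846320999585
tool x,z cm -6.535122877697827 -24.470886777094194
```

View pics/s1.png

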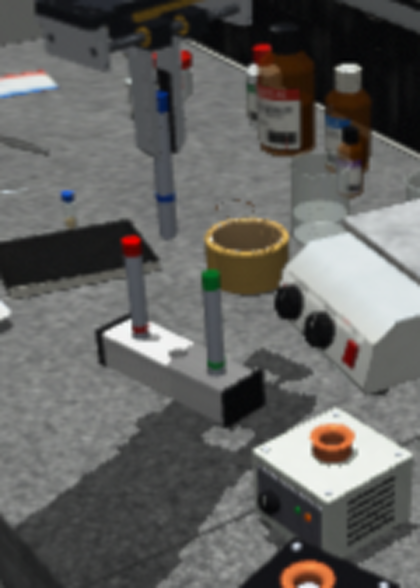

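The blue tube (crop 165,165) is held upright and lifted clear. Red and green stand in the rack. Now I'll carry it over the port.

>>> jog_arm --targets '[[1, [-0.3, 0, -1.2], 0], [1, [-1, 0, -3.7], 0], [1, [-1.8, 0, -6.7], 0], [1, [-2.6, 0, -9.7], 0], [1, [-3.4, 0, -12.7], 0], [1, [-4.2, 0, -15.7], 0], [1, [-5, 0, -18.7], 0], [1, [-5.8, 0, -21.7], 0], [1, [-6.3, 0, -23.6], 0], [1, [-6.5, 0, -24.5], 0]]'

```text
time_s: 5.8
ee_pos: [0.5203, 0.0259, 0.2533]
eef_rot: [-1.571, 0.0, 0.231]
force: [0.5, 1.3, -0.3]
grip_width: 0.0158
```

>>> jog_arm --targets '[[1, [0, 0, 0], 0], [1, [0, 0, 0], 0], [1, [0, 0, 0], 0], [1, [0, 0, 0], 0]]'

```text
time_s: 6.2
ee_pos: [0.5206, 0.0287, 0.2534]
eef_rot: [-1.571, 0.0, 0.234]
force: [-0.7, -1.0, -0.8]
grip_width: 0.0156
```

```bash
python3 - <<'E'
from h import *
o=ctrl.get_obs(); print(o["time_s"],o["ee_pos"],o["eef_rot"],o["force"],o["grip_width"])
c=cam("scene"); np.savez("s2.npz",**c); w=cam("wrist"); np.savez("w2.npz",**w)
a=cv2.resize(c["img"][120:300,220:390],None,fx=2.3,fy=2.3); b=w["img"][120:340,200:440]; b=cv2.resize(b,(400,366))
im=np.zeros((max(a.shape[0],366),a.shape[1]+400,3),np.uint8); im[:a.shape[0],:a.shape[1]]=a; im[:366,a.shape[1]:]=b
cv2.imwrite("pics/both2.png",im[:,:,::-1])
E
```

```text
6.2 [0.52064738 0.02866032 0.2533777 ] [-1.57071507e+00  9.82401333e-05  2.34088907e-01] [-0.65879955 -0.95762098 -0.82865081] 0.01564725072380469
```

View pics/both2.png

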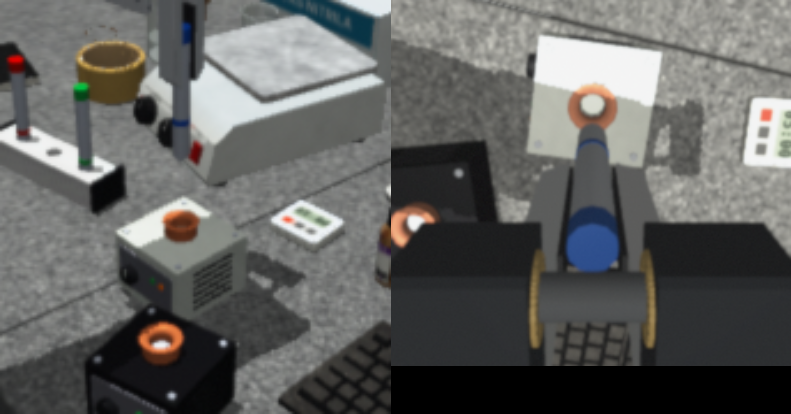

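Left, the scene view shows the tube above and behind the port, with the collar at crop (181,225). Right, the wrist view shows the collar at crop (593,105) and the tube's foot just below it. I'll measure both.

```bash
python3 - <<'E'
from h import *
C={"scene":dict(np.load("s2.npz")),"wrist":dict(np.load("w2.npz"))}
box={"scene":(285,205,310,230),"wrist":(300,165,345,203)}
pt={}
for n,c in C.items():
    hsv=cv2.cvtColor(c["img"],cv2.COLOR_RGB2HSV); u0,v0,u1,v1=box[n]
    m=cv2.inRange(hsv,(2,70,60),(22,255,255)); z=np.zeros_like(m); z[v0:v1,u0:u1]=m[v0:v1,u0:u1]
    v,u=np.nonzero(z); dp=depthpts(c,np.c_[u,v]); k=abs(dp[:,2]-.086)<.003; t=dp[k]
    # circle fit (linear) on outer edge: use contour
    cs=max(cv2.findContours(z,0,1)[0],key=len); hull=cv2.convexHull(cs).reshape(-1,2).astype(float)
    e=cv2.fitEllipse(cs); P=onplane(c,hull,.086)
    (cx,cy),r=cv2.minEnclosingCircle(P[:,:2].astype(np.float32))
    print(n,"ell",e,onplane(c,e[0],.086)[0].round(4),"encl",round(cx,4),round(cy,4),round(r,4),"depth rim bb",t[:,:2].min(0).round(4),t[:,:2].max(0).round(4),((t.min(0)+t.max(0))/2).round(4))
    # blue ring + cap
    m=cv2.inRange(hsv,(100,110,30),(125,255,255)); k,l,st,ce=cv2.connectedComponentsWithStats(m)
    for i in range(1,k):
        if st[i,4]>=8 and 280<ce[i][0]<345 and 120<ce[i][1]<300:
            v,u=np.nonzero(l==i); dp=depthpts(c,np.c_[u,v]); print(n,"blue",ce[i].round(1),st[i].tolist(),"depth",np.median(dp,0).round(4))
    # steel points by depth: slices
    vv,uu=np.mgrid[100:300,270:350]; uv=np.c_[uu.ravel(),vv.ravel()]; dp=depthpts(c,uv)
    for z0 in (.16,.165,.17,.18,.19,.2,.21,.22):
        k=(abs(dp[:,2]-z0)<.003)&(np.hypot(dp[:,0]-.521,dp[:,1]-.029)<.03)
        if k.sum()>4:
            q=dp[k][:,:2]; d=np.array(c["c2w"][:2,3])-q.mean(0); d/=np.linalg.norm(d); s=np.array([-d[1],d[0]])
            print("  z",z0,k.sum(),"side mid",((q@s).min()+(q@s).max())/2-s@[.521,.029],"near surf",(q@d).max()-d@[.521,.029]-.008,d.round(2))
    v,u=np.nonzero(z)
E
```

```text
scene ell ((298.2325134277344, 217.61585998535156), (13.567362785339355, 15.065767288208008), 93.24877166748047) [0.5161 0.0242 0.086 ] encl 0.5161 0.0247 0.0255 depth rim bb [0.5034 0.0124] [0.5371 0.0477] [0.5202 0.0301 0.086 ]
scene blue [300.6 133.6] [299, 129, 5, 10, 40] depth [0.5217 0.0222 0.285 ]
scene blue [298. 173.] [295, 172, 7, 3, 20] depth [0.515  0.0231 0.1976]
  z 0.16 9 side mid -0.0014523957250326958 near surf -0.0010643929313403008 [-0.59 -0.81]
  z 0.165 17 side mid -0.0003945611708504604 near surf 0.0019697352240677993 [-0.59 -0.81]
  z 0.17 18 side mid -0.000382186579895194 near surf 0.0007890876318989506 [-0.59 -0.81]
  z 0.18 21 side mid -0.0003741968246859795 near surf 0.0015469176063681658 [-0.59 -0.81]
  z 0.19 18 side mid -0.00037059383336734975 near surf 0.001760766898162909 [-0.59 -0.81]
  z 0.2 21 side mid -0.00036120742686257534 near surf 0.0035260537481472468 [-0.59 -0.81]
  z 0.21 19 side mid -0.00035667003662331886 near surf 0.002774648316562163 [-0.59 -0.81]
  z 0.22 22 side mid -0.0003346414714627821 near surf -0.0006323969622261047 [-0.59 -0.8 ]

[... 402 characters left out ...]
id 0.0013347436828916592 near surf -0.0011783454777300265 [-0.23  0.97]
  z 0.165 24 side mid 0.0008143684548213015 near surf -0.0006563601529691113 [-0.22  0.97]
  z 0.17 27 side mid 0.0008212312103776931 near surf -0.0006542902904650219 [-0.23  0.97]
  z 0.18 29 side mid 0.0007866999473703506 near surf -0.0007138903401197536 [-0.23  0.97]
  z 0.19 28 side mid 0.0012770530156799298 near surf -0.0007971920049512013 [-0.21  0.98]
  z 0.2 57 side mid 0.0007826481222790171 near surf -0.000599230318217854 [-0.23  0.97]
  z 0.21 45 side mid 0.0011652653962705983 near surf -0.0008647378844265988 [-0.23  0.97]
  z 0.22 48 side mid 0.0007696188467468668 near surf -0.0009421726815738649 [-0.22  0.97]
```

The tube is vertical at about (0.520, 0.028), and the rim is at (0.5203, 0.029), within 1 mm. The ring is at z of about 0.197, so it needs to go down about 11.1 cm. I'll start with the mouth.

>>> jog_arm --targets '[[1, [0, 1.5, 0.1], 0], [1, [0, 3.5, 0.1], 0], [1, [0, 5, 0.1], 0], [1, [0, 6, 0.1], 0], [1, [0, 6.5, 0.1], 0], [1, [0, 7, 0.1], 0], [1, [0, 7.4, 0.1], 0], [1, [0, 7.8, 0.1], 0], [1, [0, 8, 0.1], 0], [1, [0, 8, 0.1], 0]]'

```text
time_s: 7.3
ee_pos: [0.5204, 0.0289, 0.1733]
eef_rot: [-1.571, 0.0, 0.233]
force: [0.4, 0.2, -0.8]
grip_width: 0.0155
```

>>> jog_arm --targets '[[1, [0, 0.3, 0], 0], [1, [0, 0.6, 0], 0], [1, [0, 0.9, 0], 0], [1, [0, 1.2, 0], 0], [1, [0, 1.5, 0], 0], [1, [0, 1.8, 0], 0], [1, [0, 2.1, 0], 0], [1, [0, 2.4, 0], 0], [1, [0, 2.6, 0], 0], [1, [0, 2.6, 0], 0]]'

```text
time_s: 8.3
ee_pos: [0.5203, 0.0289, 0.147]
eef_rot: [-1.571, 0.0, 0.233]
force: [-0.5, -0.7, -1.2]
grip_width: 0.0159
```

```bash
python3 - <<'E'
from h import *
o=ctrl.get_obs(); print(o["time_s"],o["ee_pos"],o["eef_rot"],o["force"],o["moment"],o["grip_width"])
c=cam("scene"); np.savez("s3.npz",**c); w=cam("wrist"); np.savez("w3.npz",**w)
a=cv2.resize(c["img"][150:240,265:335],None,fx=5,fy=5); b=cv2.resize(w["img"][150:300,240:400],(430,450))
cv2.imwrite("pics/both3.png",np.hstack([a,b])[:,:,::-1])
for n,c in(("s",c),("w",w)):
    hsv=cv2.cvtColor(c["img"],cv2.COLOR_RGB2HSV)
    m=cv2.inRange(hsv,(100,110,30),(125,255,255)); k,l,st,ce=cv2.connectedComponentsWithStats(m)
    for i in range(1,k):
        if st[i,4]>=3 and 280<ce[i][0]<345 and 120<ce[i][1]<300:
            v,u=np.nonzero(l==i); dp=depthpts(c,np.c_[u,v]); print(n,ce[i].round(1),st[i].tolist(),"depth",np.median(dp,0).round(4),dp[:,2].min().round(4),dp[:,2].max().round(4))
E
```

```text
8.3 [0.52034634 0.02890542 0.14703835] [-1.57065469e+00  4.12338547e-04  2.32998481e-01] [-0.52109311 -0.66672524 -1.20158082] [-0.00330915  0.07719074 -0.03882445] 0.01589002842552933
s [300.4 180.6] [299, 176, 4, 10, 37] depth [0.5219 0.0233 0.1787] 0.1672 0.1823
s [298.3 215.8] [295, 215, 7, 3, 17] depth [0.5158 0.0235 0.0911] 0.0869 0.0949
w [320.3 205.3] [313, 204, 16, 5, 21] depth [0.5186 0.0361 0.0915] 0.0892 0.0935
w [320.5 263.9] [304, 244, 33, 40, 1042] depth [0.5196 0.0309 0.1794] -0.0015 0.307
```

View pics/both3.png

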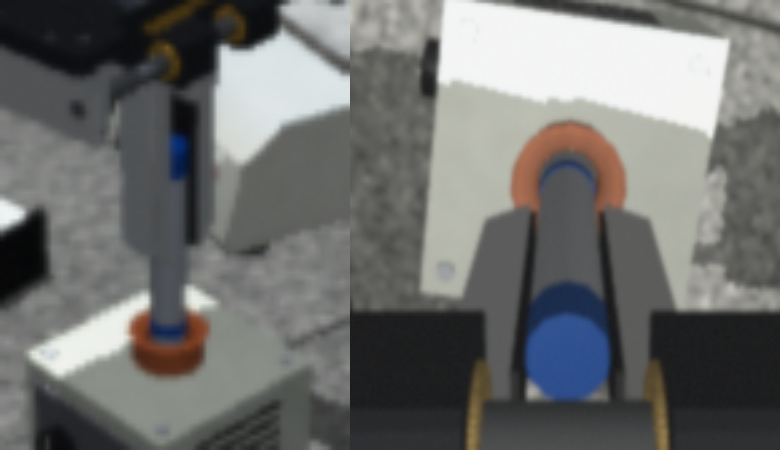

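Both views show the tube in the collar with the ring just above the rim (scene crop 168,330; wrist crop 567,170). It reads z of 0.091 against 0.086, with no slip in the jaws (wrist ring row 205.2, now 205.3). I'll go down 5 mm more, release, and back off straight up.

>>> jog_arm --targets '[[1, [0, 0.2, 0], 0], [1, [0, 0.4, 0], 0], [1, [0, 0.5, 0], 0], [1, [0, 0.5, 0], 0], [1, [0, 0.5, 0], 0]]'

```text
time_s: 8.9
ee_pos: [0.5204, 0.0289, 0.1423]
eef_rot: [-1.571, 0.0, 0.233]
force: [0.7, 0.8, -0.5]
grip_width: 0.0156
```

>>> jog_arm --targets '[[2, [0, 0, 0], 0], [2.5, [0, 0, 0], 0], [3, [0, 0, 0], 0], [4, [0, 0, 0], 0], [5, [0, 0, 0], 0], [5, [0, 0, 0], 0], [5, [0, 0, 0], 0]]'

```text
time_s: 9.6
ee_pos: [0.5204, 0.0289, 0.1424]
eef_rot: [-1.571, -0.0, 0.233]
force: [-0.7, -0.5, 0.0]
grip_width: 0.0498
```

>>> jog_arm --targets '[[5, [0, -1, 0], 0], [5, [0, -3, 0], 0], [5, [0, -5, 0], 0], [5, [0, -7, 0], 0], [5, [0, -9, 0], 0], [5, [0, -11, 0], 0], [5, [0, -11, 0], 0], [5, [0, -11, 0], 0]]'

```text
time_s: 10.4
ee_pos: [0.5204, 0.0289, 0.2524]
eef_rot: [-1.571, -0.0, 0.233]
force: [0.1, 0.4, -1.1]
grip_width: 0.0498
```

```bash
python3 - <<'E'
from h import *
o=ctrl.get_obs(); print(o["time_s"],o["ee_pos"],o["force"],o["grip_width"])
s=cam("scene"); w=cam("wrist")
a=cv2.resize(s["img"][130:240,215:335],None,fx=3.5,fy=3.5); b=cv2.resize(w["img"][100:300,220:420],(385,385))
cv2.imwrite("pics/both4.png",np.hstack([a,b])[:,:,::-1])
for n,c in(("s",s),("w",w)):
    hsv=cv2.cvtColor(c["img"],cv2.COLOR_RGB2HSV)
    for nm,lo,hi in(("blue",100,125),("green",50,85),("red",0,8)):
        m=cv2.inRange(hsv,(lo,110,30),(hi,255,255)); k,l,st,ce=cv2.connectedComponentsWithStats(m)
        for i in range(1,k):
            if st[i,4]>=3 and 215<ce[i][0]<350 and 130<ce[i][1]<300:
                v,u=np.nonzero(l==i); dp=depthpts(c,np.c_[u,v]); print(n,nm,ce[i].round(1),st[i].tolist(),"depth",np.median(dp,0).round(4),np.percentile(dp[:,2],[5,95]).round(4))
E
```

```text
10.4 [0.52035495 0.02888537 0.25241148] [ 0.10720282  0.3975844  -1.05391569] 0.0498457411862241
s blue [297.6 182.6] [294, 178, 8, 10, 67] depth [0.5177 0.0264 0.1725] [0.0476 0.1775]
s blue [297.8 217.2] [295, 216, 7, 3, 13] depth [0.5141 0.0233 0.0875] [0.0852 0.0894]
s green [254.9 159.4] [252, 156, 7, 8, 50] depth [0.5368 0.2298 0.1351] [0.1255 0.1389]
s green [256.2 190. ] [255, 189, 4, 3, 8] depth [0.5345 0.228  0.0468] [0.0437 0.0529]
s green [285.6 241.8] [285, 241, 2, 3, 5] depth [0.4747 0.0131 0.0451] [0.0432 0.048 ]
s green [280.1 299.9] [279, 299, 3, 3, 8] depth [ 0.3683 -0.1206  0.0454] [0.0427 0.0473]
s red [226.4 146.7] [223, 143, 8, 8, 57] depth [0.5153 0.3282 0.1315] [0.0137 0.1388]
s red [305.  185.7] [303, 182, 5, 9, 30] depth [0.6475 0.1719 0.0482] [0.038  0.0564]
s red [297.3 218. ] [294, 214, 9, 7, 16] depth [0.5122 0.0215 0.0865] [0.0801 0.0892]
s red [344.6 214.9] [343, 214, 4, 3, 7] depth [0.6738 0.0445 0.0162] [0.0136 0.0169]
s red [293.5 260. ] [289, 259, 10, 4, 10] depth [ 0.4352 -0.0702  0.072 ] [0.0702 0.0725]
s red [280.2 267. ] [279, 262, 4, 11, 11] depth [ 0.4017 -0.0688  0.0708] [0.0695 0.0723]
s red [287.  277.8] [285, 277, 5, 2, 5] depth [ 0.3954 -0.1045  0.0721] [0.0701 0.0725]
w blue [320.6 205. ] [313, 195, 17, 20, 263] depth [0.5195 0.0297 0.1747] [0.1703 0.1759]
```

View pics/both4.png

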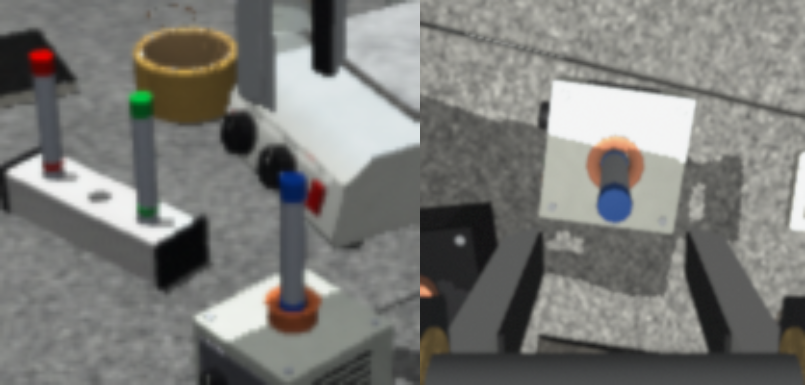

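The tube stands upright in the port with the ring at the rim (crop 292,303). The cap top is at about 0.175–0.176 (target 0.176). Red and green are unmoved and the gripper is clear.

```bash
python3 -c "
from station import ctrl
print(ctrl.hand_in())"
```

```text
the job is handed in; nothing more can be done
None
```

I put the blue tube into the smaller white block's copper-collared port, released it with its ring at the rim, and handed the job in at about 10.5 s of the 48 s. No verdict was reported.

Last checks before hand-in:
- **Depth:** the cap top is at about 0.175–0.176 m (0.176 is ideal). The visible part of the ring is at about 0.087 m against the 0.086 m rim. Both are well inside the 10 mm allowance.
- **Alignment:** the tube is upright, with its cap within about 2 mm of the port axis.
- **Other tubes:** red and green appear at the same pixels in the scene view as at the start, to within 0.3 px.
- **Gripper:** it is open and about 11 cm above where it let go, touching nothing.

No check failed. Two readings were less certain:
- **Rim position:** one scene-camera ellipse fit put the rim about 5 mm off. It had taken in the collar's side wall, so I set it aside; the depth readings and wrist view agreed within about 1 mm.
- **Stop's resistance:** the 4 N stop hardly showed in the force readings at the end of each move. I judged depth from the cameras and the arm's own position instead.

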